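Level the bread shelf and hold the level on it

TASK

The low steel bread shelf has sunk at the end with the levelling foot. Lay the spirit level on its base in the middle of the shelf, pointing from the two fixed legs to the levelling foot, then turn the foot's black knob until the bubble stands centred between its marks. Finish by pressing the level firmly, but not hard, down on the shelf and keep pressing, bubble still centred, so that a colleague can tighten the lock nut; leave the bread and the other things alone.

Things in the scene. Friction and masses are not known exactly. Their poses are not given: they have to be found in the camera images.
- shelf: low rigid stainless-steel shelf on the table: flat top 240 x 180 mm, 70 mm above the table when level. Origin: centre of the top; x points along it from the two fixed legs to the levelling foot, y across, z up. It tilts only about the line between its fixed feet (100 mm from the origin towards -x); at the start the foot end is 1.6 to 3.8 mm too low. It does not give under a hand.
- knob_grip (a point): middle of the levelling foot's round black hand knob, 41 mm diameter, 28 mm tall, axis upright, on the shelf's x axis 160 mm from its centre and 32 mm above its top; turns with it. Clockwise from above raises this end 8 mm per turn, anticlockwise lowers it. Friction 0.08 N m, stays where left, no stop at level; 1.3 to 3.0 rad clockwise are needed from the start.
- level: aluminium spirit level, 150 mm long (x), 22 mm wide (y), 40 mm tall (z), 0.25 kg, standing on its base on the table at the start. Origin: its centre, 20 mm above the base. The vial lies in the middle of the top face, flush, under a strong clear cover that may be pressed on; it is read from above.
- bubble (a joint): bubble's position in the vial, m along the level's own x axis, 0 when centred between the two black marks; the 11 mm long bubble goes to the higher end and has about 2 mm free to each mark when centred. It shifts 0.8 mm per mrad of tilt: 3.9 mm per rad of knob turning with the level laid along the shelf. It settles in about 1 s.
- loaf0: a two-tiered round loaf, 68 mm diameter, 50 mm tall, on the table; origin at its underside
- loaf1: a second such loaf
- loaf2: a third such loaf
- loaf3: a fourth such loaf
- mug: white mug, 76 mm diameter, 85 mm tall; origin at its underside
- spanner: steel spanner 160 mm long lying flat on the table
- book: closed dark-red book 140 x 100 x 26 mm lying on the table; origin at its underside

How it is judged:
On the way, in this order (a step that is already met when the one before it is completed fails the run):
1. the level lies on its base on the shelf, along it (z of level in the frame of shelf between 0.0175 and 0.0225 m and horizontal distance between level and shelf below 0.04 m and angle between the x axis of level and the x axis of shelf, either way round below 0.2 rad), for 0.2 s.
2. the knob has been turned until the bubble is centred and the shelf is level (value of joint bubble between -0.0025 and 0.0025 m and angle between shelf's own z axis and vertical below 0.0035 rad and z of level in the frame of shelf below 0.0225 m), for 0.3 s.
At the end, for the whole second after the job is handed in: The hand presses the level on the shelf (6 to 40 N between level and shelf, its weight included). The level stands on its base within 40 mm of the shelf's middle and 0.2 rad of its length, bubble within 2.5 mm of centre, the shelf level within 3.5 mrad (all of step 2 and z of level in the frame of shelf above 0.0175 m and horizontal distance between level and shelf below 0.04 m and angle between the x axis of level and the x axis of shelf, either way round below 0.2 rad and contact force between level and shelf between 6 and 40 N and contact force between any of the fingers, the arm and level above 2 N and linear speed of level below 0.01 m/s); the arm keeps its last pose, push and grip.
It fails at once if a bystander is disturbed (distance of any of loaf0, loaf1, loaf2, loaf3, mug, spanner, book from where it was at the start of the episode above 0.03 m).
It also fails if it takes over 64 s, if anything falls off the work surface, if the arm or the gripper's body presses on something with over 40 N, if the wrist force passes 120 N, or if a joint passes its speed limit or range.

ROBOT

A 6-joint arm with a two-finger parallel gripper is mounted at the origin on the work surface. World frame = base frame: x ahead of the robot, y to its left, z up, the work surface at z = 0. Lengths are in m, angles in rad, forces in N, time in s.
With the tool pointing down it reaches from about 0.35 to 0.925 m from the base axis. Payload 6.4 kg.
Tool frame: the origin (TCP) lies midway between the tips of the shut fingers; the grasp point (between the pads) lies 19 mm behind it; z points along the fingers, y is the line along which they close (so a half turn about z gives the same grasp; the last joint's range is limited). The gripper opens to 85 mm and grips with 20 to 120 N. Pads are 22 mm wide; open, the fingers measure 114 mm over their backs; the gripper's body (76 mm by 85 mm) begins 54 mm behind the grasp point. The pads swing forward as they close: fully open they stand 13 mm farther back than shut.
Start: joints at [-1.332, 0.245, 1.558, -0, 1.339, -0.174], TCP at [0.261, -0.595, 0.231] pointing down, gripper open.
Joint ranges: [-3.13, 3.13], [-1.02, 2.26], [0.13, 2.54], [-0.95, 4.09], [0.21, 2.88], [-2.74, 2.74]. Speed limits (rad/s): [2.57, 2.57, 3.14, 3.14, 3.14, 3.14].

INTERFACE

Orientations are given as a unit quaternion [w, x, y, z].
In Python, from plant import * gives the robot as it stands. The module is installed in compiled form; this text tells all that it offers.
- The arm moves only by the shell command python3 -m handwheel 'ROWS' [FORCE]. ROWS is JSON, a list of rows, each a list of 7 numbers: the turn, a rotation vector about the tool's x, y, z in degrees, then the shift along the tool's x, y, z in m, then the closure, from -1 (fully open) to 1 (shut), so that 0 is half open. A call has 1 to 8 rows; each row shifts and turns the commanded pose from where the row before left it, along the tool's axes as they then stand; what a row does not reach is not made up. A row lasts 1/12 s, in which the tool goes at most 41.7 mm and 7.16 degrees, less where a joint would pass 70% of its speed; a pose out of reach is approached as far as the arm can. A call with a gripper value outside its range is refused whole. The fingers move at their own pace and stop on an object; FORCE is the grip in N (left out, the last holds). Time passes only in rows, so rows that do not move let the fingers close. It gives the time, the measured TCP pose, the force, the opening and the grip force at its end, in the units of the state.
- get_obs(): the state, without advancing time (a new reading comes with each control period).
- capture(name): name is "side" or "top"; returns (picture, depth): 400x640x3 uint8, red, green, blue; 400x640 float32, m along the optical axis (not along the pixel's ray), 0 where there is no reading.
- get_calibration(name): a dict with "K" (3x3 intrinsics, pixels), "extrinsics" (4x4, takes a point from camera to world coordinates). Camera axes: x right, y down, z forward; pixel columns grow to the right and rows downward; lengths in m; the calibration is good to about 2 mm. A picture is of the moment at which its call begins. get_calibration takes no time and is no camera call.
- finish_job(): hands the job in; it is judged then, once.
The state is a dict: "clock": time; "joint_pos": joint angles; "qvel": joint speeds; "tau": joint torques, N m; "ee_pos": TCP position; "tcp_rot": TCP orientation; "ft_force": force on the tool from outside, world axes, zero at the start; "torque": the same for the moment, N m; "opening": opening from 0.0 (shut) to 1.0 (fully open); "finger_force": force on a finger pad.
Only numpy, scipy, OpenCV 4.12 (cv2) and the standard library are available. Lean on these libraries where they do the work, as an engineer would, in place of code of your own. Each camera call takes 0.05 s, during which the arm holds its last target. There are 200 camera calls.

## Working session

There is one attempt and no reset: what is moved stays moved. The work goes in short steps, Python scripts to look and compute and a shell command to move; the robot and the scene stay as the last step left them, time stands still between calls to the robot, and variables do not carry over. Pictures are saved under pics/ and viewed, at most 10 in all, crops included, and the job is handed in when it is done.

```bash
mkdir -p pics; cat > h.py <<'E'
from plant import *
import numpy as np, cv2
from scipy.spatial.transform import Rotation as R
def snap(name,fn,crop=None,scale=1):
    p,d=capture(name); np.savez('last_%s.npz'%name,p=p,d=d)
    q=p[:,:,::-1]
    if crop: u0,v0,u1,v1=crop; q=q[v0:v1,u0:u1]
    if scale!=1: q=cv2.resize(q,None,fx=scale,fy=scale,interpolation=cv2.INTER_CUBIC)
    cv2.imwrite('pics/'+fn,q); return p,d
def pt(name,u,v,d=None,z=None):
    c=get_calibration(name);K=np.array(c['K']);T=np.array(c['extrinsics'])
    r=np.linalg.inv(K)@[u,v,1]
    if z is None: s=np.median(d[v-1:v+2,u-1:u+2])
    else: s=(z-T[2,3])/(T[:3,:3]@r)[2]
    return T[:3,:3]@(r*s)+T[:3,3]
E
python3 - <<'E'
from h import *
snap('top','t1.png');snap('side','s1.png')
for n in('top','side'):
    c=get_calibration(n);print(np.round(c['K'],1).tolist(),np.round(c['extrinsics'],3).tolist())
o=get_obs();print(o)
E
```

```text
[[431.9, 0.0, 313.7], [0.0, 431.9, 194.2], [0.0, 0.0, 1.0]] [[0.024, -0.989, 0.146, 0.321], [-1.0, -0.025, 0.0, 0.047], [0.004, -0.146, -0.989, 1.483], [0.0, 0.0, 0.0, 1.0]]
[[464.1, 0.0, 316.4], [0.0, 464.1, 199.9], [0.0, 0.0, 1.0]] [[-0.844, -0.343, 0.412, 0.055], [-0.535, 0.508, -0.675, 0.897], [0.022, -0.79, -0.613, 0.854], [0.0, 0.0, 0.0, 1.0]]
{'clock': 0.1, 'joint_pos': array([-1.33211508e+00,  2.45750553e-01,  1.55889576e+00, -2.02695525e-05,
        1.33872403e+00, -1.74115018e-01]), 'qvel': array([-0.00056536, -0.00330914, -0.00395304,  0.00039453,  0.00084356,
       -0.00010861]), 'tau': array([-2.27399243e-03, -4.30677974e+01, -3.27127969e+01, -3.00108368e-04,
        2.84800000e-03,  4.06113500e-06]), 'ee_pos': array([ 0.26063159, -0.59490309,  0.23028452]), 'tcp_rot': array([-8.88063661e-04,  9.78774548e-01,  2.04938025e-01, -3.85455700e-05]), 'ft_force': array([ 0.20623133, -0.16364493,  0.74924267]), 'torque': array([0.04722154, 0.03606563, 0.01520342]), 'finger_force': 0.0, 'opening': 0.9994724253953517}
```

View pics/t1.png

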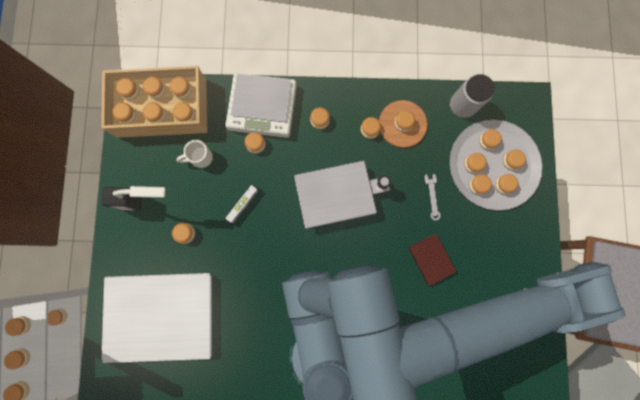

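View pics/s1.png

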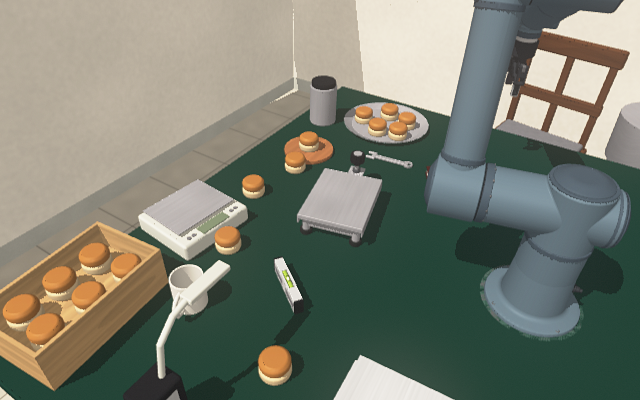

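The top view shows the shelf (corners about (295,175), (367,162), (377,213), (305,227)), the knob at about (384,184), and the level from about (253,187) to (230,220). I'll enlarge the stored picture.

```bash
python3 - <<'E'
import numpy as np,cv2
p=np.load('last_top.npz')['p'][:,:,::-1]
cv2.imwrite('pics/t1c.png',cv2.resize(p[145:245,215:415],None,fx=4,fy=4,interpolation=cv2.INTER_CUBIC))
E
```

```text
(no output)
```

View pics/t1c.png

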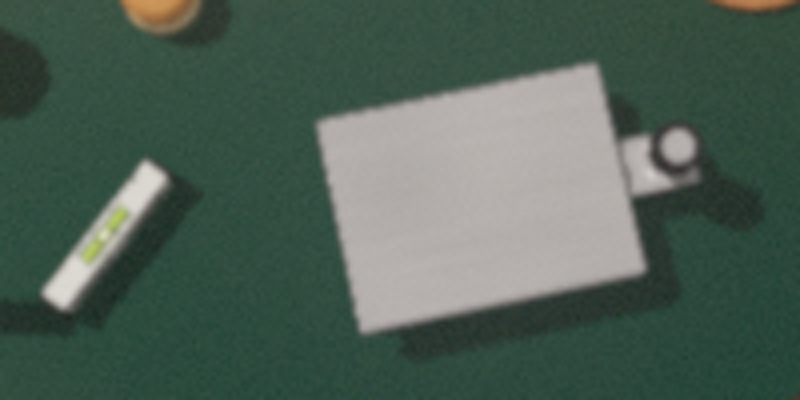

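In the crop, the shelf corners are (317,121), (597,63), (646,271), (361,333). The knob top is at (678,147), and the level's top face has corners (147,159), (172,180), (67,312), (42,292).

```bash
python3 - <<'E'
from h import *
d=np.load('last_top.npz')['d']
def P(u,v,z): return pt('top',215+(u+.5)/4-.5,145+(v+.5)/4-.5,z=z)
S=np.array([P(317,121,.067),P(597,63,.067),P(646,271,.067),P(361,333,.067)]);print('shelf',S.round(4).tolist(),S.mean(0).round(4))
ax=S[1]+S[2]-S[0]-S[3];print('yaw',np.degrees(np.arctan2(ax[1],ax[0])))
L=np.array([P(147,159,.04),P(172,180,.04),P(67,312,.04),P(42,292,.04)]);print('level',L.mean(0).round(4))
ax=L[0]+L[1]-L[2]-L[3];print('yaw',np.degrees(np.arctan2(ax[1],ax[0])),np.linalg.norm(ax)/2)
print('knob',P(678,147,.112))
# depth checks
for u,v in((320,195),(340,190),(241,204),(384,182),(384,181),(200,300)): print(u,v,pt('top',u,v,d).round(4))
print(R.from_quat(np.roll(get_obs()['tcp_rot'],-1)).as_matrix().round(3))
for n,u,v in(('loaf',255,140),('loaf',183,231),('lamp/holder',160,191),('mug',197,153)): print(n,pt('top',u,v,d).round(3))
E
```

```text
shelf [[0.5934, 0.1145, 0.067], [0.6488, -0.1186, 0.067], [0.4745, -0.1603, 0.067], [0.4177, 0.0731, 0.067]] [ 0.5336 -0.0228  0.067 ]
yaw -76.48640686031204
level [0.4964 0.2891 0.04  ]
yaw -35.89123089466599 0.14120530798896436
knob [ 0.5707028  -0.17919384  0.112     ]
320 195 [0.5271 0.026  0.0716]
340 190 [ 0.5457 -0.0399  0.0697]
241 204 [0.4946 0.2907 0.039 ]
384 182 [ 0.568  -0.1782  0.1156]
384 181 [ 0.5716 -0.1785  0.1136]
200 300 [0.1768 0.4079 0.0426]
[[ 0.916  0.401 -0.   ]
 [ 0.401 -0.916  0.002]
 [ 0.    -0.002 -1.   ]]
loaf [0.714 0.252 0.051]
loaf [0.399 0.476 0.05 ]
lamp/holder [0.501 0.49  0.252]
mug [0.675 0.459 0.006]
```

```bash
H="python3 -m handwheel"
$H '[[0,0,-7.1,0,0,0,-1],[0,0,-7.1,0,0,0,-1],[0,0,-7.1,0,0,0,-1],[0,0,-7.1,0,0,0,-1],[0,0,-7.1,0,0,0,-1],[0,0,-7.1,0,0,0,-1],[0,0,-7.1,0,0,0,-1],[0,0,-7.1,0,0,0,-1]]' 40
$H '[[0,0,-7.1,0,0,0,-1],[0,0,-7.1,0,0,0,-1],[0,0,-7.1,0,0,0,-1],[0,0,-7.1,0,0,0,-1],[0,0,-7.1,0,0,0,-1],[0,0,-7.1,0,0,0,-1],[0,0,-7.1,0,0,0,-1],[0,0,-7.1,0,0,0,-1]]'
$H '[[0,0,-6.8,0,0,0,-1],[0,0,0,0.0137,0.0356,0,-1],[0,0,0,0.0137,0.0356,0,-1],[0,0,0,0.0137,0.0356,0,-1],[0,0,0,0.0137,0.0356,0,-1],[0,0,0,0.0137,0.0356,0,-1],[0,0,0,0.0137,0.0356,0,-1],[0,0,0,0.0137,0.0356,0,-1]]'
$H '[[0,0,0,0.0137,0.0356,0,-1],[0,0,0,0.0137,0.0356,0,-1],[0,0,0,0.0137,0.0356,0,-1],[0,0,0,0.0137,0.0356,0,-1],[0,0,0,0.0137,0.0356,0,-1],[0,0,0,0.0137,0.0356,0,-1],[0,0,0,0.0137,0.0356,0,-1],[0,0,0,0.0137,0.0356,0,-1]]'
```

```text
clock: 0.77
ee_pos: [0.2607, -0.5951, 0.2306]
tcp_rot: [-0.001, 0.762, 0.648, 0.0]
ft_force: [0.4, 0.0, 0.2]
opening: 0.999
finger_force: 0.0
clock: 1.43
ee_pos: [0.2607, -0.5951, 0.2306]
tcp_rot: [-0.0, 0.362, 0.932, 0.0]
ft_force: [0.3, 0.2, 0.4]
opening: 1.0
finger_force: 0.0
clock: 2.1
ee_pos: [0.3294, -0.3354, 0.2307]
tcp_rot: [-0.0, 0.309, 0.951, 0.0]
ft_force: [0.1, -0.4, -0.2]
opening: 1.001
finger_force: 0.0
clock: 2.77
ee_pos: [0.4077, -0.0405, 0.2312]
tcp_rot: [0.0, 0.309, 0.951, -0.0]
ft_force: [1.1, -0.6, 0.1]
opening: 0.999
finger_force: 0.0
```

```bash
H="python3 -m handwheel"
$H '[[0,0,0,0.0137,0.0356,0,-1],[0,0,0,0.0137,0.0356,0,-1],[0,0,0,0.0137,0.0356,0,-1],[0,0,0,0.0137,0.0356,0,-1],[0,0,0,0.0137,0.0356,0,-1],[0,0,0,0.0137,0.0356,0,-1],[0,0,0,0.0137,0.0356,0,-1],[0,0,0,0.0137,0.0356,0,-1]]'
$H '[[0,0,0,0.0137,0.0356,0.04,-1],[0,0,0,0,0,0.04,-1],[0,0,0,0,0,0.04,-1],[0,0,0,0,0,0,-1],[0,0,0,0,0,0,-1]]'
python3 - <<'E'
from h import *
snap('side','s2.png',(200,180,400,330),4)
o=get_obs();m=R.from_quat(np.roll(o['tcp_rot'],-1)).as_matrix();print(o['ee_pos'],m.round(4).tolist(),m.T@(np.array([.4964,.2891,.01])-o['ee_pos']))
E
```

```text
clock: 3.43
ee_pos: [0.4861, 0.2545, 0.2308]
tcp_rot: [-0.0, 0.308, 0.951, -0.0]
ft_force: [0.8, -1.3, -0.1]
opening: 1.001
finger_force: 0.0
clock: 3.85
ee_pos: [0.4918, 0.2796, 0.1189]
tcp_rot: [-0.002, 0.309, 0.951, -0.002]
ft_force: [0.6, -0.7, 0.6]
opening: 0.998
finger_force: 0.0
[0.49401234 0.28014711 0.12192537] [[-0.8094, 0.5873, -0.0001], [0.5873, 0.8094, -0.0], [0.0, -0.0, -1.0]] [0.00331987 0.00865373 0.11192514]
```

View pics/s2.png

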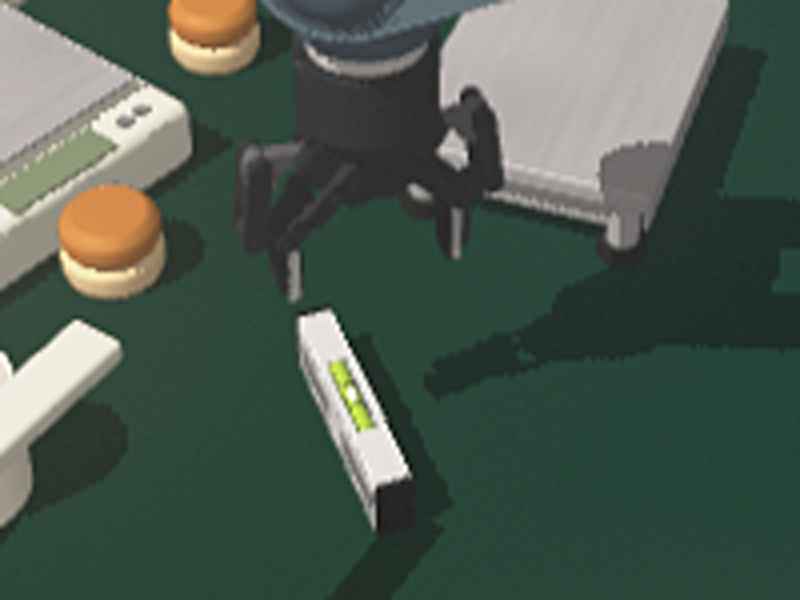

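The open hand is above and beyond the level. In the crop, the level's top face is centred at about (353,397), which is (288,279) in the full picture. I'll cross-check that position.

```bash
python3 - <<'E'
from h import *
L=np.array([pt('side',200+u/4,180+v/4,z=.04) for u,v in((300,320),(334,310),(412,470),(373,485))]);print(L.round(4).tolist(),L.mean(0))
a=L[0]+L[1]-L[2]-L[3];print(np.degrees(np.arctan2(a[1],a[0])))
E
```

```text
[[0.5574, 0.2601, 0.04], [0.5451, 0.2416, 0.04], [0.4349, 0.3204, 0.04], [0.4471, 0.3413, 0.04]] [0.49613317 0.29089339 0.04      ]
-35.9689145614206
```

```bash
H="python3 -m handwheel"
$H '[[0,0,0,0.0035,0.0095,0.02,-1],[0,0,0,0,0,0.03,-1],[0,0,0,0,0,0.03,-1],[0,0,0,0,0,0.02,-1],[0,0,0,0,0,0.012,-1],[0,0,0,0,0,0,0.2],[0,0,0,0,0,0,1],[0,0,0,0,0,0,1]]' 40
$H '[[0,0,0,0,0,0,1],[0,0,0,0,0,0,1],[0,0,0,0,0,0,1],[0,0,0,0,0,0,1]]'
$H '[[0,0,0,0,0,0,1],[0,0,0,0,0,0,1]]'
```

```text
clock: 4.57
ee_pos: [0.4987, 0.2906, 0.0119]
tcp_rot: [0.002, 0.309, 0.951, 0.001]
ft_force: [-0.1, 0.4, 0.1]
opening: 0.606
finger_force: 0.0
clock: 4.9
ee_pos: [0.4979, 0.2905, 0.0109]
tcp_rot: [0.001, 0.309, 0.951, 0.001]
ft_force: [0.1, -0.6, 6.5]
opening: 0.248
finger_force: 40.6
clock: 5.07
ee_pos: [0.4979, 0.2905, 0.0109]
tcp_rot: [0.001, 0.309, 0.951, 0.001]
ft_force: [-0.6, -0.5, 7.1]
opening: 0.249
finger_force: 40.6
```

```bash
H="python3 -m handwheel"
$H '[[0,0,0,0,0,-0.02,1],[0,0,0,0,0,-0.03,1],[0,0,0,0,0,-0.04,1],[0,0,0,0,0,-0.03,1],[0,0,6.75,0,0,0,1],[0,0,6.75,0,0,0,1],[0,0,6.75,0,0,0,1],[0,0,6.75,0,0,0,1]]'
$H '[[0,0,6.75,0,0,0,1],[0,0,6.75,0,0,0,1],[0,0,0,-0.022,-0.0027,0,1],[0,0,0,-0.0313,-0.0038,0,1],[0,0,0,-0.0313,-0.0038,0,1],[0,0,0,-0.0313,-0.0038,0,1],[0,0,0,-0.0313,-0.0038,0,1],[0,0,0,-0.0313,-0.0038,0,1]]'
$H '[[0,0,0,-0.0313,-0.0038,0,1],[0,0,0,-0.0313,-0.0038,0,1],[0,0,0,-0.0313,-0.0038,0,1],[0,0,0,-0.025,-0.003,0,1],[0,0,0,-0.016,-0.002,0,1],[0,0,0,0,0,0,1],[0,0,0,0,0,0,1],[0,0,0,0,0,0,1]]'
python3 - <<'E'
from h import *
snap('side','s3.png',(250,120,450,270),4)
o=get_obs();m=R.from_quat(np.roll(o['tcp_rot'],-1)).as_matrix();print(o['ee_pos'],o['opening'],o['finger_force'],m.round(4).tolist(),m.T@(np.array([.5336,-.0228,.085])-o['ee_pos']))
E
```

```text
clock: 5.73
ee_pos: [0.4958, 0.2897, 0.1287]
tcp_rot: [-0.0, 0.525, 0.851, -0.001]
ft_force: [0.1, 0.0, -2.0]
opening: 0.25
finger_force: 40.0
clock: 6.4
ee_pos: [0.5164, 0.11, 0.1285]
tcp_rot: [-0.001, 0.619, 0.786, -0.0]
ft_force: [1.1, -0.2, -2.3]
opening: 0.254
finger_force: 40.0
clock: 7.07
ee_pos: [0.5323, -0.023, 0.1286]
tcp_rot: [-0.001, 0.619, 0.786, -0.0]
ft_force: [-0.4, 0.3, -2.5]
opening: 0.253
finger_force: 40.0
[ 0.53237519 -0.02267468  0.12873073] 0.25120569445745433 40.018009543418884 [[-0.2352, 0.9719, -0.001], [0.9719, 0.2352, 0.0005], [0.0007, -0.0008, -1.0]] [-0.00044269  0.00119677  0.04372944]
```

View pics/s3.png

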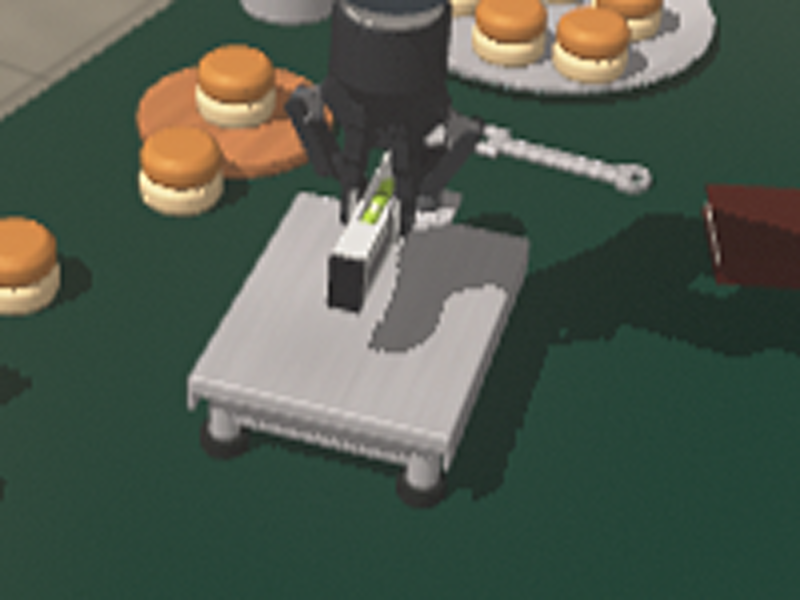

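The level is held upright over the middle of the shelf, aligned with it: near end at (345,280), vial at (380,205). Setting it down.

```bash
H="python3 -m handwheel"
$H '[[0,0,0,0,0.001,0.02,1],[0,0,0,0,0,0.015,1],[0,0,0,0,0,0.006,1],[0,0,0,0,0,0.003,1],[0,0,0,0,0,0.002,1],[0,0,0,0,0,0,1],[0,0,0,0,0,0,1]]'
$H '[[0,0,0,0,0,0.001,1],[0,0,0,0,0,0,1]]'
$H '[[0,0,0,0,0,0.001,1],[0,0,0,0,0,0,1]]'
```

```text
clock: 7.7
ee_pos: [0.5345, -0.0234, 0.084]
tcp_rot: [0.001, 0.619, 0.786, 0.0]
ft_force: [0.1, 0.5, -1.8]
opening: 0.25
finger_force: 40.0
clock: 7.87
ee_pos: [0.5342, -0.0235, 0.0827]
tcp_rot: [0.0, 0.619, 0.786, 0.0]
ft_force: [-0.4, 0.2, -2.9]
opening: 0.251
finger_force: 40.0
clock: 8.03
ee_pos: [0.5339, -0.0235, 0.0812]
tcp_rot: [0.0, 0.619, 0.786, 0.0]
ft_force: [-0.3, -0.2, -2.9]
opening: 0.255
finger_force: 40.0
```

```bash
H="python3 -m handwheel"
$H '[[0,0,0,0,0,0.001,1],[0,0,0,0,0,0,1]]'
$H '[[0,0,0,0,0,0.001,1],[0,0,0,0,0,0,1]]'
$H '[[0,0,0,0,0,0.001,1],[0,0,0,0,0,0,1]]'
```

```text
clock: 8.2
ee_pos: [0.5341, -0.0235, 0.0804]
tcp_rot: [0.0, 0.619, 0.786, 0.0]
ft_force: [0.1, 0.5, -0.3]
opening: 0.25
finger_force: 40.3
clock: 8.37
ee_pos: [0.5342, -0.0236, 0.08]
tcp_rot: [0.0, 0.619, 0.786, -0.0]
ft_force: [-1.9, -0.5, 4.0]
opening: 0.25
finger_force: 40.9
clock: 8.53
ee_pos: [0.5343, -0.0236, 0.08]
tcp_rot: [-0.0, 0.619, 0.786, -0.0]
ft_force: [-6.9, -0.1, 13.1]
opening: 0.252
finger_force: 42.0
```

Contact felt at 13 N. Releasing, rising, and going over the knob.

```bash
H="python3 -m handwheel"
$H '[[0,0,0,0,0,-0.001,0.3],[0,0,0,0,0,0,-0.3],[0,0,0,0,0,0,-1],[0,0,0,0,0,0,-1],[0,0,0,0,0,0,-1],[0,0,0,0,0,0,-1],[0,0,0,0,0,-0.01,-1],[0,0,0,0,0,-0.02,-1]]'
$H '[[0,0,0,0,0,-0.03,-1],[0,0,0,0,0,-0.03,-1],[0,0,0,-0.025,0,0,-1],[0,0,0,-0.032,0,0,-1],[0,0,0,-0.032,0,0,-1],[0,0,0,-0.032,0,0,-1],[0,0,0,-0.025,0,0,-1],[0,0,0,-0.013,-0.0008,0,-1]]'
$H '[[0,0,-6.8,0,0,0,-1],[0,0,-6.8,0,0,0,-1],[0,0,-6.8,0,0,0,-1],[0,0,-6.8,0,0,0,-1],[0,0,-6.8,0,0,0,-1],[0,0,-6.8,0,0,0,-1],[0,0,-6.8,0,0,0,-1],[0,0,-6.8,0,0,0,-1]]'
$H '[[0,0,-6.8,0,0,0,-1],[0,0,0,0,0,0,-1],[0,0,0,0,0,0,-1]]'
python3 - <<'E'
from h import *
t,_=snap('top','t4.png');s,_=snap('side','s4.png')
a=cv2.resize(t[140:240,280:400],None,fx=4,fy=4,interpolation=cv2.INTER_CUBIC)
b=cv2.resize(s[140:240,300:380],None,fx=4,fy=4,interpolation=cv2.INTER_CUBIC)
cv2.imwrite('pics/c4.png',np.hstack([a,b])[:,:,::-1])
o=get_obs();m=R.from_quat(np.roll(o['tcp_rot'],-1)).as_matrix();print(o['ee_pos'],o['joint_pos'],m.round(4).tolist(),m.T@(np.array([.571,-.1785,.08])-o['ee_pos']))
E
```

```text
clock: 9.2
ee_pos: [0.5319, -0.0229, 0.1074]
tcp_rot: [-0.003, 0.619, 0.786, -0.001]
ft_force: [-0.3, -0.2, -0.7]
opening: 1.002
finger_force: 0.0
clock: 9.87
ee_pos: [0.571, -0.181, 0.1701]
tcp_rot: [0.001, 0.62, 0.785, -0.0]
ft_force: [0.3, 0.5, -0.6]
opening: 1.001
finger_force: 0.0
clock: 10.53
ee_pos: [0.5703, -0.1775, 0.1695]
tcp_rot: [-0.0, 0.188, 0.982, 0.0]
ft_force: [1.3, 0.3, -0.5]
opening: 1.004
finger_force: 0.0
clock: 10.78
ee_pos: [0.5703, -0.1777, 0.1695]
tcp_rot: [0.0, 0.134, 0.991, 0.0]
ft_force: [0.6, -0.2, -0.1]
opening: 1.001
finger_force: 0.0
[ 0.57034633 -0.17786999  0.16934066] [-4.91939134e-01  1.86352973e-01  1.74476001e+00  7.21869979e-05
  1.21042139e+00 -1.79466084e+00] [[-0.9643, 0.2649, 0.0001], [0.2649, 0.9643, 0.0], [-0.0001, 0.0001, -1.0]] [-0.00079079 -0.00043908  0.08934069]
```

View pics/c4.png

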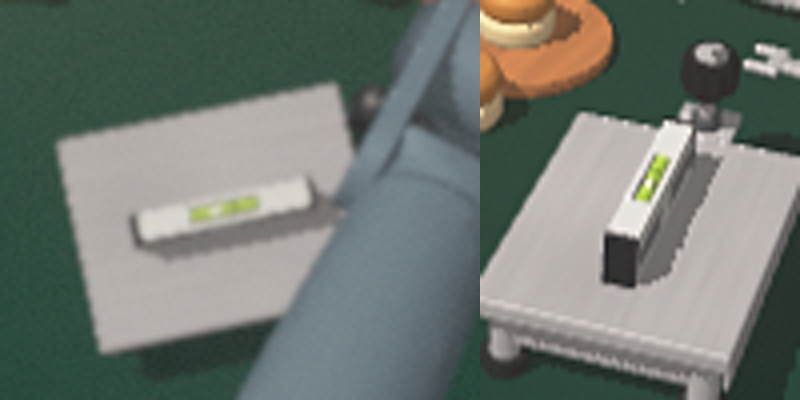

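In the top crop the vial runs from (190,217) to (259,203) with the bubble left of its middle, toward the fixed legs. In the side crop the vial runs from (637,200) to (667,157). I'll measure the bubble from profiles and the tilt from depth.

```bash
cat > m.py <<'E'
from h import *
import sys
n=int(sys.argv[1]) if len(sys.argv)>1 else 4
C=np.array([.534,-.0235]);yaw=np.radians(-76.45);ex=np.array([np.cos(yaw),np.sin(yaw)]);ey=np.array([-ex[1],ex[0]])
def proj(c,X):
    T=np.array(c['extrinsics']);q=(X-T[:3,3])@T[:3,:3];q=q@np.array(c['K']).T;return q[:,:2]/q[:,2:]
for name in ('top','side'):
    ps,ds=zip(*[capture(name) for _ in range(n)])
    p=np.mean(ps,0).astype(np.float32);c=get_calibration(name)
    dd=np.array(ds);d=np.where((dd>0).all(0),dd.mean(0),0)
    # rectified top face of level, 0.25 mm/px, 180 x 40 mm
    g=np.arange(-90,90,.25)/1e3;w=np.arange(-20,20,.25)/1e3
    G,W=np.meshgrid(g,w);X=np.c_[C[0]+G.ravel()*ex[0]+W.ravel()*ey[0],C[1]+G.ravel()*ex[1]+W.ravel()*ey[1],np.full(G.size,.109)]
    uv=proj(c,X).astype(np.float32).reshape(G.shape+(2,))
    r=cv2.remap(p,uv[...,0],uv[...,1],cv2.INTER_CUBIC);np.save('r_%s.npy'%name,r)
    cv2.imwrite('pics/r_%s.png'%name,cv2.resize(r[:,:,::-1].clip(0,255),None,fx=1.1,fy=1.1))
    green=np.clip(r[...,1]-r[...,2],0,None)  # G-B: high in the liquid, low in bubble
    row=int(np.argmax(green[:,240:480].sum(1)));pr=green[row-6:row+7].mean(0)
    print(name,'row mm',w[row]*1e3,'profile/mm2:',[int(pr[i]) for i in range(200,520,8)])
    h=.5*pr[240:480].max();idx=np.where(pr>h)[0];a,b=g[idx[0]]*1e3,g[idx[-1]]*1e3
    base=np.percentile(pr[idx[0]:idx[-1]],80);dip=np.clip(base-pr,0,None);k=slice(idx[0]+10,idx[-1]-9)
    dk=np.clip(dip[k]-.35*dip[k].max(),0,None);print(' vial',a,b,'mid',(a+b)/2,'bubble-mid',(dk*g[k]*1e3).sum()/dk.sum()-(a+b)/2)
    # depth tilt of shelf relative to table
    K=np.array(c['K']);T=np.array(c['extrinsics']);V,U=np.mgrid[0:400,0:640]
    Pc=np.stack([(U-K[0,2])/K[0,0]*d,(V-K[1,2])/K[1,1]*d,d],-1);Pw=Pc@T[:3,:3].T+T[:3,3]
    xy=Pw[...,:2]-C;sx=xy@ex;sy=xy@ey;ok=d>0
    def fit(m):
        A=np.c_[sx[m],sy[m],np.ones(m.sum())];z=Pw[...,2][m];q=np.linalg.lstsq(A,z,rcond=None)[0]
        for _ in range(3):
            e=np.abs(z-A@q)<.006;q=np.linalg.lstsq(A[e],z[e],rcond=None)[0]
        return q,e.sum()
    sh=ok&(np.abs(sx)<.112)&(np.abs(sy)<.082)&(np.abs(sy)>.025)&(Pw[...,2]<.09)&(Pw[...,2]>.05)
    tb=ok&(np.abs(Pw[...,2])<.012)&(np.abs(sx)<.3)&(np.abs(sy)<.25)
    a,na=fit(sh);b,nb=fit(tb);print(' shelf',(a*1e3).round(2),na,'table',(b*1e3).round(2),nb,'tilt mrad',((a-b)[:2]*1e3).round(2))
print(get_obs()['clock'])
E
python3 m.py 4; python3 -c "
import cv2,numpy as np
cv2.imwrite('pics/r1.png',np.vstack([cv2.imread('pics/r_top.png'),cv2.imread('pics/r_side.png')]))"
```

```text
top row mm -0.5 profile/mm2: [5, 5, 5, 4, 6, 16, 39, 66, 87, 92, 96, 95, 90, 74, 52, 36, 26, 27, 36, 54, 73, 89, 92, 88, 83, 85, 90, 94, 96, 96, 97, 93, 83, 59, 31, 16, 6, 6, 5, 5]
 vial -27.25 26.75 mid -0.25 bubble-mid -6.793061849972413
 shelf [-7.2  -0.51 69.02] 2041 table [ 1.09 -0.18 -0.08] 13441 tilt mrad [-8.28 -0.33]
side row mm 1.5 profile/mm2: [4, 3, 2, 3, 4, 18, 62, 115, 146, 145, 137, 145, 145, 124, 93, 56, 30, 19, 32, 64, 98, 127, 141, 139, 124, 116, 129, 143, 146, 143, 140, 141, 132, 101, 67, 35, 12, 5, 1, 2]
 vial -27.5 27.5 mid 0.0 bubble-mid -6.175388236662059
 shelf [-8.04  0.23 71.1 ] 1937 table [1.28 0.46 2.02] 18599 tilt mrad [-9.32 -0.23]
11.2833[ WARN:0@6.323] global loadsave.cpp:1063 imwrite_ Unsupported depth image for selected encoder is fallbacked to CV_8U.
```

View pics/r1.png

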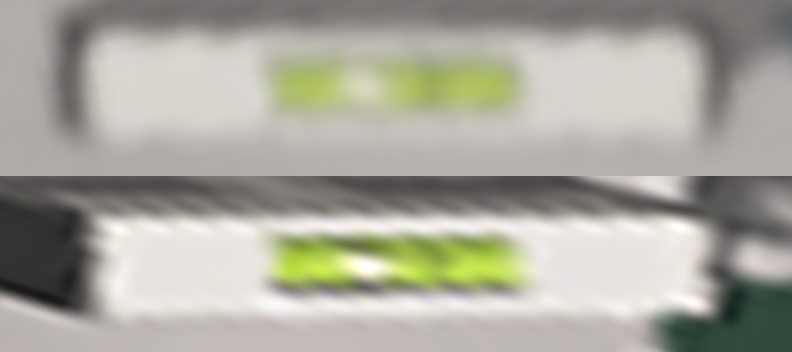

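The bubble is about 6.5 mm toward the fixed legs, which is roughly 8 mrad of tilt and agrees with the depth fit. That needs about 97° clockwise. Gripping the knob.

```bash
H="python3 -m handwheel"
$H '[[0,0,0,-0.0008,-0.0004,0.02,-1],[0,0,0,0,0,0.03,-1],[0,0,0,0,0,0.025,-1],[0,0,0,0,0,0.014,-1],[0,0,0,0,0,0,-0.6],[0,0,0,0,0,0,0],[0,0,0,0,0,0,1],[0,0,0,0,0,0,1]]' 30
$H '[[0,0,0,0,0,0,1],[0,0,0,0,0,0,1],[0,0,0,0,0,0,1]]'
```

```text
clock: 11.95
ee_pos: [0.5729, -0.1778, 0.0826]
tcp_rot: [0.002, 0.133, 0.991, 0.002]
ft_force: [-1.2, 4.3, 8.1]
opening: 0.471
finger_force: 30.4
clock: 12.2
ee_pos: [0.5728, -0.1778, 0.0827]
tcp_rot: [0.002, 0.133, 0.991, 0.001]
ft_force: [1.9, 7.0, 3.7]
opening: 0.474
finger_force: 30.7
```

```bash
H="python3 -m handwheel"
$H '[[0,0,4,0,0,-0.0001,1],[0,0,6,0,0,-0.00015,1],[0,0,6,0,0,-0.00015,1],[0,0,6,0,0,-0.00015,1],[0,0,6,0,0,-0.00015,1],[0,0,6,0,0,-0.00015,1],[0,0,6,0,0,-0.00015,1],[0,0,6,0,0,-0.00015,1]]'
$H '[[0,0,6,0,0,-0.00015,1],[0,0,6,0,0,-0.00015,1],[0,0,6,0,0,-0.00015,1],[0,0,6,0,0,-0.00015,1],[0,0,6,0,0,-0.00015,1],[0,0,6,0,0,-0.00015,1],[0,0,6,0,0,-0.00015,1],[0,0,5,0,0,-0.0001,1]]'
$H '[[0,0,4,0,0,0,1],[0,0,0,0,0,0,1],[0,0,0,0,0,0,1],[0,0,0,0,0,0,1],[0,0,0,0,0,0,1],[0,0,0,0,0,0,1],[0,0,0,0,0,0,1],[0,0,0,0,0,0,1]]'
python3 m.py 4 2>/dev/null
```

```text
clock: 12.87
ee_pos: [0.5721, -0.1782, 0.0837]
tcp_rot: [0.001, 0.511, 0.859, 0.001]
ft_force: [-2.2, 4.9, 4.6]
opening: 0.47
finger_force: 30.8
clock: 13.53
ee_pos: [0.5711, -0.1779, 0.0847]
tcp_rot: [-0.001, 0.811, 0.584, 0.0]
ft_force: [-6.3, 6.7, 7.6]
opening: 0.468
finger_force: 31.2
clock: 14.2
ee_pos: [0.571, -0.1778, 0.0848]
tcp_rot: [-0.001, 0.83, 0.558, 0.0]
ft_force: [-6.9, 6.0, 8.6]
opening: 0.467
finger_force: 31.2
top row mm -0.5 profile/mm2: [5, 5, 5, 6, 11, 29, 56, 79, 93, 94, 95, 95, 95, 96, 93, 76, 53, 38, 29, 30, 30, 39, 52, 67, 81, 89, 94, 94, 95, 95, 96, 88, 71, 43, 18, 10, 5, 5, 5, 5]
 vial -28.5 25.5 mid -1.5 bubble-mid -0.38059983342946535
 shelf [ 0.18  0.34 69.9 ] 2025 table [ 1.22 -0.2  -0.08] 13763 tilt mrad [-1.04  0.54]
side row mm 2.0 profile/mm2: [4, 4, 3, 4, 4, 20, 62, 114, 153, 156, 142, 139, 140, 136, 131, 120, 107, 83, 51, 28, 13, 11, 22, 47, 75, 101, 123, 141, 147, 141, 134, 140, 140, 117, 85, 50, 22, 7, 0, 1]
 vial -27.25 28.25 mid 0.5 bubble-mid 0.7220793948050408
 shelf [ 0.17  0.46 71.92] 1945 table [1.3  0.43 2.02] 18545 tilt mrad [-1.12  0.03]
14.6
```

The bubble is centred to within about 0.7 mm in both views. Releasing and re-measuring hands-off.

```bash
H="python3 -m handwheel"
$H '[[0,0,0,0,0,0,0],[0,0,0,0,0,0,-1],[0,0,0,0,0,0,-1],[0,0,0,0,0,0,-1],[0,0,0,0,0,0,-1],[0,0,0,0,0,-0.01,-1],[0,0,0,0,0,-0.02,-1],[0,0,0,0,0,-0.03,-1]]'
$H '[[0,0,0,0,0,-0.03,-1],[0,0,-7.1,0,0,0,-1],[0,0,-7.1,0,0,0,-1],[0,0,-7.1,0,0,0,-1],[0,0,-7.1,0,0,0,-1],[0,0,-7.1,0,0,0,-1],[0,0,0,0,0,0,-1],[0,0,0,0,0,0,-1]]'
python3 m.py 6 2>/dev/null
python3 - <<'E'
from h import *
o=get_obs();m=R.from_quat(np.roll(o['tcp_rot'],-1)).as_matrix();print(o['ee_pos'],m.round(4).tolist(),m.T@(np.array([.534,-.0235,.12])-o['ee_pos']),o['ft_force'])
E
```

```text
clock: 15.27
ee_pos: [0.5692, -0.178, 0.1408]
tcp_rot: [-0.003, 0.83, 0.557, -0.001]
ft_force: [0.3, 0.4, -0.1]
opening: 1.001
finger_force: 0.0
clock: 15.93
ee_pos: [0.5712, -0.1789, 0.173]
tcp_rot: [0.0, 0.622, 0.783, 0.0]
ft_force: [-0.5, -0.1, -0.4]
opening: 1.003
finger_force: 0.0
top row mm -0.25 profile/mm2: [5, 5, 5, 6, 11, 29, 56, 78, 92, 94, 96, 96, 96, 96, 91, 76, 53, 38, 29, 29, 30, 36, 46, 62, 78, 87, 94, 95, 96, 96, 96, 88, 71, 43, 18, 9, 5, 5, 5, 5]
 vial -28.5 25.5 mid -1.5 bubble-mid -0.028885670480737646
 shelf [ 1.06  0.18 69.9 ] 2024 table [ 1.13 -0.33 -0.09] 13401 tilt mrad [-0.07  0.51]
side row mm 2.0 profile/mm2: [5, 4, 2, 3, 4, 20, 63, 114, 153, 156, 141, 139, 140, 136, 131, 121, 110, 90, 62, 37, 18, 12, 21, 47, 76, 101, 123, 141, 147, 141, 134, 140, 141, 117, 85, 50, 22, 7, 0, 1]
 vial -27.25 28.25 mid 0.5 bubble-mid 1.0664069760870767
 shelf [ 0.62 -0.09 71.93] 1920 table [1.29 0.46 2.04] 18405 tilt mrad [-0.67 -0.55]
16.5333
[ 0.57100749 -0.1787752   0.17240264] [[-0.229, 0.9734, -0.0001], [0.9734, 0.229, 0.0001], [0.0001, -0.0001, -1.0]] [ 0.15962    -0.00046202  0.05241394] [ 1.34337289 -0.23656444 -0.06601576]
```

Level with the hand off. Shutting the fingers, moving over the level's middle and lowering.

```bash
H="python3 -m handwheel"
$H '[[0,0,0,0.02,0,0,0],[0,0,0,0.035,0,0,1],[0,0,0,0.035,0,0,1],[0,0,0,0.035,0,0,1],[0,0,0,0.025,0,0,1],[0,0,0,0.0096,-0.0005,0,1],[0,0,0,0,0,0,1],[0,0,0,0,0,0,1]]' 60
$H '[[0,0,0,0,0,0.02,1],[0,0,0,0,0,0.02,1],[0,0,0,0,0,0.01,1],[0,0,0,0,0,0.004,1],[0,0,0,0,0,0,1],[0,0,0,0,0,0,1],[0,0,0,0,0,0,1]]'
$H '[[0,0,0,0,0,0.002,1],[0,0,0,0,0,0,1]]'
$H '[[0,0,0,0,0,0.002,1],[0,0,0,0,0,0,1]]'
```

```text
clock: 17.2
ee_pos: [0.5343, -0.0239, 0.1727]
tcp_rot: [0.0, 0.621, 0.784, -0.0]
ft_force: [0.0, -0.5, -0.2]
opening: 0.0
finger_force: 0.0
clock: 17.78
ee_pos: [0.5349, -0.0241, 0.1196]
tcp_rot: [0.001, 0.621, 0.784, 0.0]
ft_force: [1.0, 0.8, 0.6]
opening: -0.0
finger_force: 0.0
clock: 17.95
ee_pos: [0.5343, -0.0237, 0.117]
tcp_rot: [0.0, 0.621, 0.784, 0.0]
ft_force: [-0.3, -0.3, 0.1]
opening: 0.003
finger_force: 0.0
clock: 18.12
ee_pos: [0.5339, -0.0235, 0.1143]
tcp_rot: [-0.0, 0.621, 0.784, -0.0]
ft_force: [-0.3, -0.1, 0.6]
opening: 0.001
finger_force: 0.0
```

```bash
H="python3 -m handwheel"
$H '[[0,0,0,0,0,0.002,1],[0,0,0,0,0,0,1],[0,0,0,0,0,0,1]]'
$H '[[0,0,0,0,0,0.001,1],[0,0,0,0,0,0,1],[0,0,0,0,0,0,1]]'
$H '[[0,0,0,0,0,0.001,1],[0,0,0,0,0,0,1],[0,0,0,0,0,0,1]]'
$H '[[0,0,0,0,0,0.001,1],[0,0,0,0,0,0,1],[0,0,0,0,0,0,1]]'
```

```text
clock: 18.37
ee_pos: [0.5338, -0.0235, 0.1123]
tcp_rot: [-0.0, 0.621, 0.784, -0.0]
ft_force: [0.2, -0.5, -0.8]
opening: 0.002
finger_force: 0.0
clock: 18.62
ee_pos: [0.5339, -0.0235, 0.1114]
tcp_rot: [-0.0, 0.621, 0.784, -0.0]
ft_force: [0.3, -0.2, -0.1]
opening: 0.002
finger_force: 0.0
clock: 18.87
ee_pos: [0.5339, -0.0235, 0.1104]
tcp_rot: [-0.0, 0.621, 0.784, -0.0]
ft_force: [-0.3, -0.5, 0.2]
opening: 0.001
finger_force: 0.0
clock: 19.12
ee_pos: [0.5343, -0.0235, 0.11]
tcp_rot: [0.0, 0.621, 0.784, 0.0]
ft_force: [-0.5, 0.1, 3.9]
opening: 0.002
finger_force: 2.1
```

```bash
H="python3 -m handwheel"
$H '[[0,0,0,0,0,0.001,1],[0,0,0,0,0,0,1],[0,0,0,0,0,0,1]]'
$H '[[0,0,0,0,0,0.0005,1],[0,0,0,0,0,0,1],[0,0,0,0,0,0,1],[0,0,0,0,0,0,1],[0,0,0,0,0,0,1],[0,0,0,0,0,0,1],[0,0,0,0,0,0,1],[0,0,0,0,0,0,1]]'
python3 m.py 4 2>/dev/null
python3 -c "
from h import *
snap('side','s9.png',(260,100,440,235),4);print(get_obs()['ft_force'])"
```

```text
clock: 19.37
ee_pos: [0.5345, -0.0236, 0.11]
tcp_rot: [0.0, 0.621, 0.784, 0.0]
ft_force: [-3.5, 1.0, 10.9]
opening: -0.001
finger_force: 5.2
clock: 20.03
ee_pos: [0.5346, -0.0235, 0.11]
tcp_rot: [0.0, 0.621, 0.784, 0.0]
ft_force: [-5.7, 1.2, 12.2]
opening: -0.001
finger_force: 6.6
top row mm 12.75 profile/mm2: [0, 0, 0, 1, 1, 2, 1, 1, 0, 0, 0, 0, 0, 0, 0, 0, 0, 0, 0, 0, 0, 0, 0, 0, 0, 0, 0, 0, 0, 0, 0, 0, 0, 0, 0, 0, 0, 0, 0, 0]
 vial -90.0 -26.25 mid -58.125 bubble-mid 3.2043396683779406
 shelf [ 2.09  1.56 69.89] 619 table [ 1.27 -0.17 -0.1 ] 16022 tilt mrad [0.81 1.73]
side row mm 2.0 profile/mm2: [5, 4, 2, 4, 5, 20, 62, 112, 150, 154, 145, 144, 145, 147, 144, 119, 89, 57, 27, 10, 0, 0, 1, 3, 4, 5, 6, 6, 6, 6, 6, 5, 4, 3, 2, 1, 0, 0, 0, 0]
 vial -27.25 -7.5 mid -17.375 bubble-mid 7.039692293014385
 shelf [ 8.300e-01 -2.000e-02  7.192e+01] 1913 table [1.22 0.49 2.02] 18245 tilt mrad [-0.39 -0.51]
20.4333
[-3.88992853  1.7036176  12.31777554]
```

View pics/s9.png

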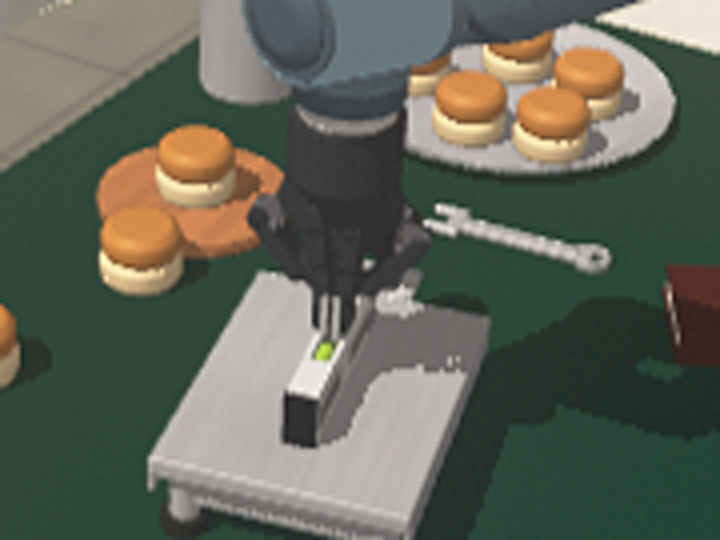

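The shut fingers stand on the middle of the upright level, at about (330,330). The push is steady at 12 N, about 15 N with the level's weight, and the shelf is still within 0.5 mrad by depth. Handing in.

```bash
python3 -c "
from plant import *
print(finish_job())"
```

```text
the job is handed in; nothing more can be done
None
```

The job is handed in, though no verdict came back: the level lies along the middle of the shelf, the knob was turned about 97° clockwise, and the bubble read within about 1 mm of centre just before pressing. The hand is holding the level down with about 12 N. It covers the vial, so while pressing I could only check by depth that the shelf stayed level, to about 0.5 mrad in the clear side view.

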